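Open the ratchet plate clamp

TASK

Open the plate clamp on the bench: press the orange ratchet release all the way down, then push the blue sliding jaw back along its bar until it is fully home, as far from the fixed stop as it goes. Push the jaw with the fingertips from the side of the well plate only, without pinching it; leave the well plate lying in the clamp and everything else where it is, and finish clear of it all.

Things in the scene. Friction and masses are not known exactly. Their poses are not given: they have to be found in the camera images.
- clamp: Plate clamp bolted to the bench: white base plate 150 (x) x 270 (y) x 10 mm. Origin: centre of the base's underside, on the bench top; z up, +y along the bar, the way the jaw opens. A grey fixed stop (top at z = 30) stands at y = -135 to -121 mm; the well plate lies between it and the jaw, its top at z = 24.
- head (a point): Middle of the top of the black ratchet head, which carries the orange release: 68 (x) x 50 (y) mm, top 52 mm above the bench, at y = 75 to 125 mm of the clamp. The steel bar (12 mm thick, axis 36 mm above the bench) is fast to the jaw, runs through the head and comes out behind it (+y) by up to 100 mm as the jaw opens.
- release (a joint): Travel of the orange release, m: 0 up (locked), 0.008 fully down. It moves straight down, takes about 4 N, and stays down by itself when left. Above 0.006 the ratchet is free; while it is up the jaw is locked, with up to 6 mm of play.
- release_top (a point): Centre of the top of the orange release pad, 32 (x) x 30 (y) mm in the clamp's frame; 62 mm above the bench when up, 54 mm when down.
- jaw (a joint): Opening of the jaw, m: 0 fully closed, 0.085 fully home against its end stop (open), along the clamp's +y. It starts somewhere between 0.002 and 0.038. Once released it takes 2 to 5 N to push, does not coast and does not spring back.
- jaw_push (a point): Point on the flat face to be pushed, of the blue upright post of the jaw: it faces the well plate (clamp -y) and is pushed towards clamp +y. 65 mm above the bench, centred on the post, which is 92 mm wide (clamp x), 16 mm thick (from this face towards +y) and rises to 86 mm above the bench. At full opening the face lies at y = 55 mm of the clamp.
- jaw_rear (a point): Middle of the rear face of the grey rear plate of the jaw's post, 92 x 50 mm, facing the release (clamp +y), 10 to 16 mm behind the push face; not to be touched (fingers there mean that the jaw is being pinched).
- plate: Loose 24-well plate, 128 x 86 x 14 mm, lying in the clamp beside the fixed stop; origin at the centre of its underside. To be left there.
- spare_plate: Loose 24-well plate of the same size on the bench, bystander; origin at the centre of its underside.
- amber_bottle: Amber bottle standing on the bench, 80 mm across, 170 mm tall, bystander; origin at the centre of its foot.
- jar: Pale translucent jar with a white cap standing beside the clamp, 48 mm across, 65 mm tall, bystander; origin at the centre of its foot.
- pot: Small white pot standing beside the clamp, 40 mm across, 30 mm tall, bystander; origin at the centre of its foot.
- marker: Yellow marker pen with a blue cap lying on the bench beside the clamp, 118 mm long (its y), 14 mm thick, bystander; origin under its middle.
- tweezers: Closed steel tweezers lying on the bench beside the clamp, 120 mm long (their y), 5 mm thick, bystander; origin under their middle.

How it is judged:
By the outcome, as a careful person would: the job done as asked, in the order asked, and still so for the second after the job is handed in, with the robot touching nothing.
It also fails if it takes over 40 s, if anything falls off the work surface, if the arm or the gripper's body presses on something with over 40 N, if the wrist force passes 120 N, or if a joint passes its speed limit or range.

ROBOT

A 6-joint arm with a two-finger parallel gripper is mounted at the origin on the work surface. World frame = base frame: x ahead of the robot, y to its left, z up, the work surface at z = 0. Lengths are in mm, angles in rad, forces in N, time in s.
With the tool pointing down it reaches from about 350 to 875 mm from the base axis. Payload 4.2 kg.
Tool frame: the origin (TCP) lies where the fingers leave the gripper's body, on its centre line; the fingertips stand 73 mm ahead of it and the grasp point (between the pads) lies 54 mm ahead of it; z points along the fingers, y is the direction in which the jaws open and shut (so a half turn about z gives the same grasp; the last joint's range is limited). The gripper opens to 85 mm and grips with 20 to 120 N. Pads are 22 mm wide; open, the fingers measure 114 mm over their backs; the gripper's body (76 mm by 85 mm) begins 54 mm behind the grasp point. The pads swing forward as they close: fully open they stand 13 mm farther back than shut.
Start: joints at [-0.889, 0.385, 0.008, 0, -1.194, -0.259], TCP at [256.46, -569.937, 303.912] pointing down, gripper open.
Joint ranges: [-3.14, 3.14], [-1.21, 2.06], [-1.07, 1.41], [-3.16, 2.05], [-2.99, -0.16], [-3.1, 3.1]. Speed limits (rad/s): [2.79, 2.79, 3.14, 3.14, 3.14, 3.14].

INTERFACE

Orientations are given as a unit quaternion [x, y, z, w].
In Python, from bench import arm gives the robot as it stands.
- The arm moves only by the tool apply_moves, never from a script. Its argument "increments" is a list that holds one entry, the list of rows, each a list of 7 numbers: the shift along the tool's x, y, z scaled (see below), then the turn, a rotation vector about the tool's x, y, z scaled (see below), then the gripper's target within -1 to 1 (fully open at 1, half-way at 0, shut at -1). A call has 1 to 10 rows; each row is the pose to reach, as a shift and turn from the pose commanded when the call began, along the tool's axes at that moment; what a row does not reach only later rows make up. The controller multiplies each number of a shift by 100 mm and each number of a turn by 0.5 rad. A row lasts 1/10 s, in which the tool goes at most 50 mm and 8.59 degrees, less where a joint would pass 70% of its speed; a pose out of reach is approached as far as the arm can. A call with a number of a shift or a turn outside -1 to 1 is refused whole. A call with a gripper value outside its range is refused whole. The fingers move at their own pace and stop on an object; the grip force is fixed at half the most. Time passes only in rows, so rows that repeat a pose let the fingers close. It gives the time, the measured TCP pose, the force and the opening at its end, in the units of the state.
- arm.read_state(): the state, without advancing time (a new reading comes with each control period).
- arm.get_image(name): name is "side" or "top" or "wrist"; returns a dict with "img" (480x640x3 uint8, red, green, blue), "fx", "fy", "cx", "cy" (pixels), "pose" (4x4, takes a point from camera to world coordinates). Camera axes: x right, y up, looking along -z (the intrinsics and any distortion apply to the point x, -y, -z); pixel columns grow to the right and rows downward; lengths in mm; the calibration is good to about 2 mm. A picture is of the moment at which its call begins. There is no depth.
- arm.job_done(): hands the job in, once; it reports no verdict.
Trained networks look in a picture, given as the dict that the camera call returned (one of the last four; its "shot" number tells which), for a name from the list of things; names that differ only in an ending like _2 or _b are one class to them, and where a whole thing is asked for, a point or a joint stands for the part that bears it (a point fixed in the world has none). Each returns a list of dicts, best first, with "conf" (0 to 1); they miss things now and then, are a little off and sometimes report something else, mostly with a low value. They report only what shows in the picture. A call takes as long as a camera call.
- arm.outline_of(label, picture): "pixels" (480x640 bool, what is visible of it) and "box" ([centre column, centre row, width, height] in pixels, round what is visible of it).
- arm.mark_of(label, picture): "at" ([column, row] in pixels: a listed point, or the origin of a listed thing).
The state is a dict: "clock": time; "joints": joint angles; "joint_vel": joint speeds; "joint_efforts": joint torques, N m; "position": TCP position; "ee_rot": TCP orientation; "contact_force": force on the tool from outside, world axes, zero at the start; "wrist_torque": the same for the moment, N m; "gripper_width": finger opening in mm.
Only numpy, scipy, OpenCV 4.12 (cv2) and the standard library are available. Lean on these libraries where they do the work, as an engineer would, in place of code of your own. Each camera call takes 0.05 s, during which the arm holds its last target.

## Working session

There is one attempt and no reset: what is moved stays moved. The work goes in short steps, Python scripts to look and compute and a tool call to move; the robot and the scene stay as the last step left them, time stands still between calls to the robot, and variables do not carry over. Pictures are saved under pics/ and viewed, and the job is handed in when it is done.

Besides the shell and the picture viewer there is one more tool, called after "Call:" as a command line: name --argument value ..., lists and objects as JSON in quotes. apply_moves: Moves the arm, as the interface text tells. Shifts and turns lie within -1 to 1; 1 stands for 100 mm of shift or 0.5 rad of turn. Its arguments: {"type":"object","properties":{"increments":{"type":"array"}},"required":["increments"]}

```bash
mkdir -p pics; ls; cat > h.py <<'E'
import numpy as np, cv2
from bench import arm
def save(p,n): cv2.imwrite('pics/'+n+'.png',p['img'][:,:,::-1])
def ray(p,uv):
    T=np.array(p['pose']); 
    d=np.array([(uv[0]-p['cx'])/p['fx'],-(uv[1]-p['cy'])/p['fy'],-1.])
    return T[:3,3],T[:3,:3]@d
def atz(p,uv,z):
    o,d=ray(p,uv); return o+d*(z-o[2])/d[2]
def proj(p,X):
    T=np.array(p['pose']); c=T[:3,:3].T@(np.array(X)-T[:3,3]); return (p['cx']+p['fx']*c[0]/-c[2],p['cy']-p['fy']*c[1]/-c[2])
def tri(a,b):
    A=np.zeros((3,3));B=np.zeros(3);
    for o,d in (a,b):
        d=d/np.linalg.norm(d);P=np.eye(3)-np.outer(d,d);A+=P;B+=P@o
    return np.linalg.solve(A,B)
E
python3 - <<'E'
from h import *
print(arm.read_state())
ps={n:arm.get_image(n) for n in('top','side','wrist')}
for n,p in ps.items():
    save(p,n+'0'); print(n,{k:v for k,v in p.items() if k not in('img','pose')},np.array(p['pose']).round(2).tolist())
H=dict(head=52,release_top=62,jaw_push=65,jaw_rear=60,clamp=0,plate=10,spare_plate=0,amber_bottle=0,jar=0,pot=0,marker=0,tweezers=0)
for l,z in H.items():
    for n,p in ps.items():
        m=arm.mark_of(l,p)
        print(l,n,[(np.round(x['at']).tolist(),round(x['conf'],2),atz(p,x['at'],z).round(0)[:2].tolist()) for x in m[:2]])
E
```

```text
pics
{'clock': 0.0, 'joints': array([-8.89404236e-01,  3.85592224e-01,  6.63336240e-03, -4.82503034e-04,
       -1.19396732e+00, -2.58619206e-01]), 'joint_vel': array([ 0.00079792, -0.0011561 , -0.00162933,  0.00181004,  0.00216832,
       -0.00048108]), 'joint_efforts': array([-2.44878529e-04, -3.92285228e+01,  1.88398486e+01,  4.18628454e+00,
       -4.67017599e-03, -8.67783179e-07]), 'position': array([ 256.29895062, -569.58221524,  302.80525603]), 'ee_rot': array([-2.09728525e-01,  9.77759051e-01,  1.05100260e-03, -2.82379901e-04]), 'contact_force': array([ 0.22660406, -0.20083884,  0.0391404 ]), 'wrist_torque': array([-0.01485913, -0.02189045, -0.0064094 ]), 'gripper_width': 85.56954912905559}
top {'fx': 546.700351534878, 'fy': 546.700351534878, 'cx': 316.8272576612942, 'cy': 234.3895289445917, 'shot': 1} [[0.05, 0.97, -0.22, 360.13], [-1.0, 0.05, -0.01, 0.93], [0.01, 0.22, 0.98, 1299.41], [0.0, 0.0, 0.0, 1.0]]
side {'fx': 582.3737135472086, 'fy': 582.3737135472086, 'cx': 313.50473865811347, 'cy': 240.5388816579436, 'shot': 2} [[-0.92, 0.22, -0.33, 58.29], [-0.39, -0.49, 0.78, 1
[... 1312 characters left out ...]
 wrist []
amber_bottle top [([501.0, 310.0], 0.87, [490.0, -437.0])]
amber_bottle side [([394.0, 202.0], 0.8, [492.0, -423.0])]
amber_bottle wrist [([346.0, 414.0], 0.63, [479.0, -435.0])]
jar top [([327.0, 223.0], 0.9, [681.0, -15.0])]
jar side [([293.0, 251.0], 0.83, [679.0, -3.0])]
jar wrist []
pot top [([379.0, 243.0], 0.81, [638.0, -143.0])]
pot side [([324.0, 230.0], 0.64, [641.0, -152.0])]
pot wrist []
marker top [([328.0, 324.0], 0.57, [435.0, -29.0])]
marker side [([373.0, 267.0], 0.63, [434.0, -18.0])]
marker wrist []
tweezers top [([348.0, 344.0], 0.46, [393.0, -78.0]), ([328.0, 326.0], 0.34, [431.0, -30.0])]
tweezers side [([390.0, 262.0], 0.59, [396.0, -65.0])]
tweezers wrist []
```

View pics/top0.png

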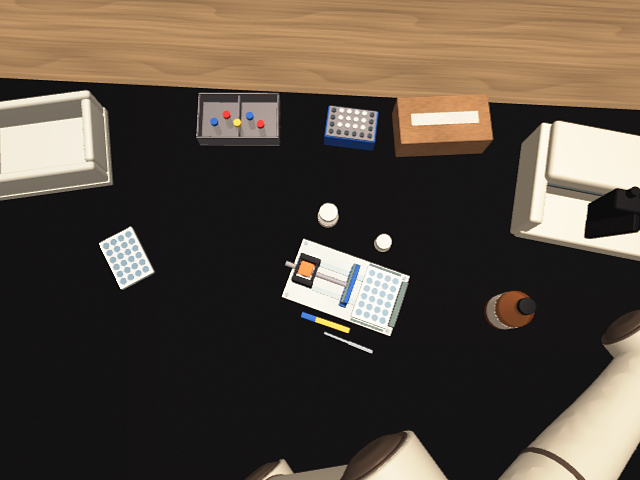

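View pics/side0.png

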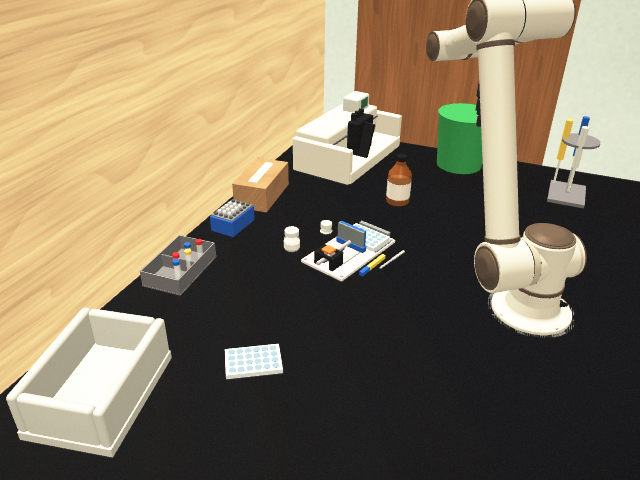

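Clamp with release and jaw are in the middle of the top view (base corners roughly (302,240), (409,275), (391,334), (283,297)). I'll zoom in to fit its pose.

```bash
python3 - <<'E'
from h import *
p=arm.get_image('top')
c=p['img'][220:350,270:420][:,:,::-1]
cv2.imwrite('pics/topz.png',cv2.resize(c,None,fx=5,fy=4.6*5/4.6,interpolation=cv2.INTER_CUBIC)[:600])
q=arm.get_image('side')
c=q['img'][205:285,285:415][:,:,::-1]
cv2.imwrite('pics/sidez.png',cv2.resize(c,None,fx=6,fy=6,interpolation=cv2.INTER_CUBIC))
for l in('clamp','plate','release','jaw'):
  for n,im in(('top',p),('side',q)):
    o=arm.outline_of(l,im)
    if o:
        m=o[0]['pixels'].astype(np.uint8); r=cv2.minAreaRect(np.argwhere(m)[:,::-1].astype(np.float32)); print(l,n,o[0]['conf'],o[0]['box'],cv2.boxPoints(r).round(1).tolist())
E
```

```text
clamp top 0.7 [347.8, 287.8, 127.9, 97.1] [[273.5, 294.79998779296875], [295.20001220703125, 234.6999969482422], [411.3999938964844, 276.6000061035156], [389.79998779296875, 336.70001220703125]]
clamp side 0.85 [346.9, 251.0, 95.9, 57.7] [[296.3999938964844, 253.3000030517578], [367.6000061035156, 202.1999969482422], [396.0, 241.6999969482422], [324.79998779296875, 292.79998779296875]]
plate top 0.98 [376.5, 300.7, 51.8, 69.6] [[349.3999938964844, 316.6000061035156], [367.29998779296875, 264.70001220703125], [403.20001220703125, 277.0], [385.29998779296875, 328.8999938964844]]
plate side 0.7 [372.6, 237.7, 35.1, 25.2] [[348.1000061035156, 241.8000030517578], [355.5, 222.8000030517578], [390.6000061035156, 236.39999389648438], [383.29998779296875, 255.39999389648438]]
release top 0.74 [304.3, 267.9, 11.8, 15.7] [[297.5, 273.5], [301.79998779296875, 260.6000061035156], [313.5, 264.5], [309.20001220703125, 277.3999938964844]]
jaw side 0.79 [343.9, 242.1, 48.5, 43.3] [[316.20001220703125, 263.5], [341.8999938964844, 216.8000030517578], [373.29998779296875, 234.10000610351562], [347.6000061035156, 280.79998779296875]]
```

View pics/topz.png

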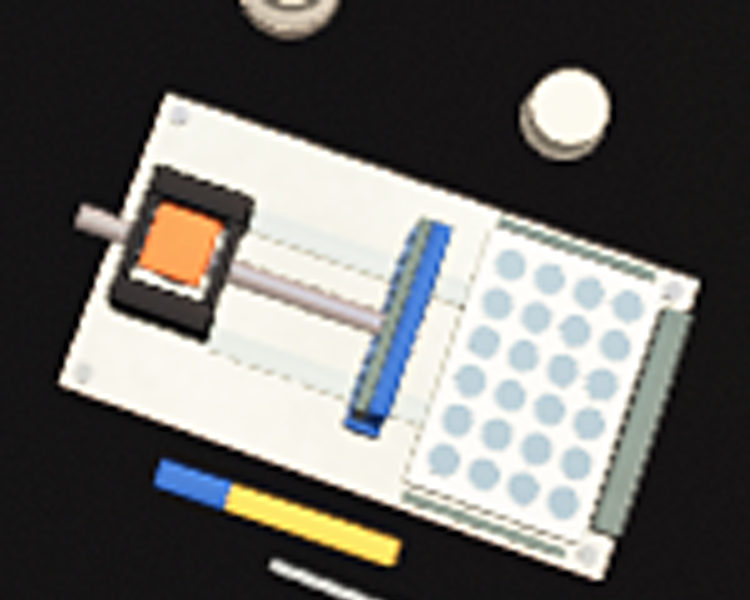

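View pics/sidez.png

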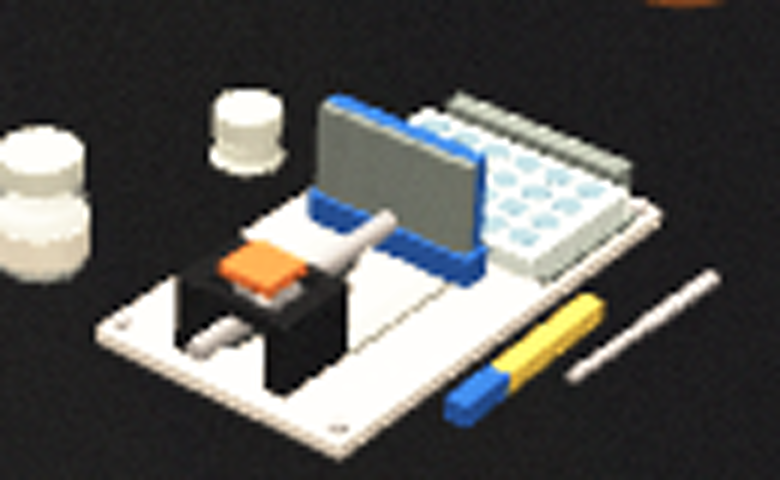

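```bash
python3 - <<'E'
from h import *
p=arm.get_image('top');q=arm.get_image('side')
T=lambda u,v:(270+(u-2)/5,220+(v-2)/5); S=lambda u,v:(285+(u-2.5)/6,205+(v-2.5)/6)
C=[T(168,93),T(697,280),T(603,578),T(60,384)]
loc=np.array([[75,135],[75,-135],[-75,-135],[-75,135]],float)
# which side is clamp +x: +y is bar dir (left); x=+y rotated -90
W=np.array([atz(p,c,10)[:2] for c in C]);print('top corners',W.round(1).tolist())
def fit(W,loc):
    a=W-W.mean(0);b=loc-loc.mean(0);th=np.arctan2((b[:,0]*a[:,1]-b[:,1]*a[:,0]).sum(),(a*b).sum());R=np.array([[np.cos(th),-np.sin(th)],[np.sin(th),np.cos(th)]]);t=W.mean(0)-R@loc.mean(0);return th,t,(W-(loc@R.T+t)).round(1)
print(fit(W,loc))
Sc=[S(98,332),S(340,458),S(660,215)]
WS=np.array([atz(q,c,10)[:2] for c in Sc]);print(fit(WS,np.array([[75,135],[-75,135],[-75,-135]],float)))
th,t,_=fit(W,loc);R=np.array([[np.cos(th),-np.sin(th)],[np.sin(th),np.cos(th)]])
tc=lambda X:(R.T@(X[:2]-t)).round(1)
print('rel',tc(atz(p,T(182,245),62)),atz(p,T(182,245),62), 'side',tc(atz(q,S(263,266),62)))
for uv in[(452,226),(378,432)]: print('push edge top86',tc(atz(p,T(*uv),86)))
for uv in[(335,95),(484,152)]: print('side blue top edge rear/near',tc(atz(q,S(*uv),86)))
E
```

```text
top corners [[636.4, 40.5], [559.1, -216.1], [417.2, -174.7], [493.6, 83.1]]
(np.float64(-0.2894722156468775), array([526.57217311, -66.81278428]), array([[-0.6, -0.7],
       [-0.8,  1.5],
       [ 1. ,  0.1],
       [ 0.4, -0.9]]))
(np.float64(-0.2929349665636456), array([522.01598709, -58.17605473]), array([[-1.3, -3.2],
       [-0.9,  2.5],
       [ 2.2,  0.7]]))
rel [-0.3 99.2] [554.58173934  28.34633913  62.        ] side [ -4.9 104.5]
push edge top86 [ 45.2 -13.7]
push edge top86 [-53.2 -12.3]
side blue top edge rear/near [ 41.6 -10.4]
side blue top edge rear/near [-46.  -13.7]
```

Call:
apply_moves --increments '[[[-0.2,0.16,0,0,0,-0.17,-1],[-0.5,0.4,0,0,0,-0.43,-1],[-0.8,0.65,0,0,0,-0.7,-1],[-1,0.82,0,0,0,-0.86,-1]]]'

```text
clock: 2.95
position: [314.6, -452.4, 304.1]
ee_rot: [-0.416, 0.909, 0.0, 0.0]
contact_force: [0.9, -0.4, 0.6]
gripper_width: 28.5
```

```bash
cat >> h.py <<'E'
from scipy.spatial.transform import Rotation as Ro
TH=-0.29; t=np.array([526.,-65.]); 
Rc=np.array([[np.cos(TH),-np.sin(TH)],[np.sin(TH),np.cos(TH)]])
def c2w(x,y,z): a=Rc@np.array([x,y])+t; return np.array([a[0],a[1],z])
# desired tool orientation: tool z down, tool y along -clamp x, tool x along -clamp y
def Rdes():
    y=np.array([-Rc[0,0],-Rc[1,0],0]);z=np.array([0,0,-1.]);return np.c_[np.cross(y,z),y,z]
def plan(target):
    s=arm.read_state();R=Ro.from_quat(s['ee_rot']).as_matrix()
    d=R.T@(np.array(target)-s['position']);r=Ro.from_matrix(R.T@Rdes()).as_rotvec()
    print('t',s['clock'],'pos',s['position'].round(1),'clamp',(Rc.T@(s['position'][:2]-t)).round(1),'F',s['contact_force'].round(1),'w',round(s['gripper_width'],1))
    print('shift/100',(d/100).round(3),'turn/.5',(r/.5).round(3))
E
python3 -c "
from h import *
plan(c2w(0,100,200))"
```

```text
t 2.95 pos [ 314.6 -452.4  304.1] clamp [ -91.8 -431.7] F [ 0.9 -0.4  0.6] w 28.5
shift/100 [-5.225  1.346  1.042] turn/.5 [-0.     0.    -0.846]
```

Call:
apply_moves --increments '[[[-0.3,0.2,0,0,0,-0.2,-1],[-0.6,0.4,0,0,0,-0.48,-1],[-0.9,0.6,0,0,0,-0.75,-1],[-1,0.7,0,0,0,-0.846,-1]]]'

```text
clock: 3.35
position: [327.0, -330.6, 304.3]
ee_rot: [-0.598, 0.802, -0.0, 0.0]
contact_force: [-0.1, -1.0, -0.3]
gripper_width: 0.2
```

```bash
python3 -c "
from h import *
plan(c2w(0,100,200))"
```

```text
t 3.35 pos [ 327.  -330.6  304.3] clamp [-114.7 -311.4] F [-0.1 -1.  -0.3] w 0.2
shift/100 [-4.114 -1.147  1.045] turn/.5 [-0.001  0.001  0.   ]
```

Call:
apply_moves --increments '[[[-0.35,-0.1,0,0,0,0,-1],[-0.7,-0.2,0,0,0,0,-1],[-1,-0.28,0,0,0,0,-1]]]'

```text
clock: 3.65
position: [383.6, -244.3, 304.3]
ee_rot: [-0.595, 0.804, -0.001, 0.0]
contact_force: [0.4, 0.7, 0.5]
gripper_width: -0.0
```

Call:
apply_moves --increments '[[[-0.35,-0.1,0,0,0,0,-1],[-0.7,-0.2,0,0,0,0,-1],[-1,-0.29,0,0,0,0,-1]]]'

```text
clock: 3.95
position: [440.7, -156.9, 304.2]
ee_rot: [-0.595, 0.803, -0.0, 0.0]
contact_force: [0.0, -0.6, -0.2]
gripper_width: -0.1
```

Call:
apply_moves --increments '[[[-0.35,-0.1,0.1,0,0,0,-1],[-0.7,-0.2,0.2,0,0,0,-1],[-1,-0.29,0.3,0,0,0,-1],[-1,-0.29,0.3,0,0,0,-1]]]'

```text
clock: 4.35
position: [498.1, -68.7, 272.5]
ee_rot: [-0.597, 0.803, 0.0, -0.001]
contact_force: [0.2, 0.9, 1.0]
gripper_width: -0.4
```

```bash
python3 -c "
from h import *
plan(c2w(0,100,200))
p=arm.get_image('wrist');save(p,'w1')
m=arm.mark_of('release_top',p);print(m)
for k in m: print(atz(p,k['at'],62))
print(proj(p,c2w(0,100,62)))
"
```

```text
t 4.35 pos [498.1 -68.7 272.5] clamp [-25.6 -11.5] F [0.2 0.9 1. ] w -0.4
shift/100 [-1.116 -0.255  0.723] turn/.5 [ 0.003 -0.001 -0.005]
[]
(np.float64(288.05537452837723), np.float64(351.41881667116513))
```

View pics/w1.png

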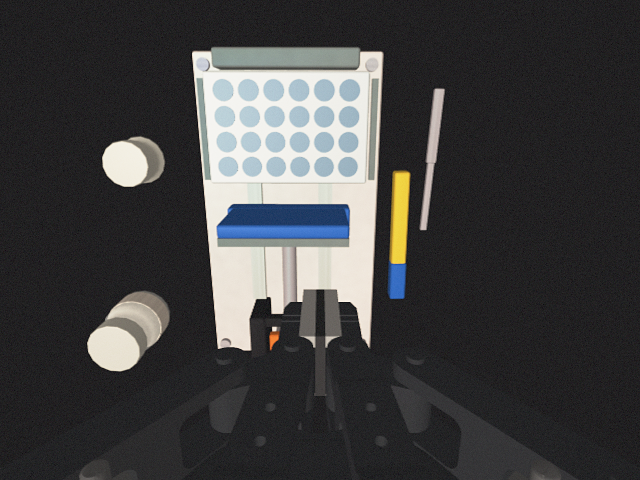

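```bash
python3 -c "
from h import *
p=arm.get_image('wrist')
w2c=lambda X:(Rc.T@(X[:2]-t)).round(1)
for n,uv,z in [('base-y corners',(192.5,52),10),('',(383,52),10),('push top edge',(217.5,221),86),('',(350,221),86),('bar near head',(289.5,295),36),('bar jaw',(289.5,250),36),('stop top R',(360,48),30),('stop L',(211.5,48),30)]: print(n,w2c(atz(p,uv,z)))
"
```

```text
base-y corners [  71.6 -137.1]
 [ -77.3 -136.4]
push top edge [ 42.8 -20.8]
 [-47.9 -20.4]
bar near head [-0.6 59.5]
bar jaw [-1.7 18.1]
stop top R [ -57.3 -136.4]
stop L [  51.5 -136.9]
```

Call:
apply_moves --increments '[[[-0.35,-0.08,0.1,0,0,0,-1],[-0.7,-0.16,0.35,0,0,0,-1],[-1,-0.24,0.7,0,0,0,-1],[-1,-0.24,0.9,0,0,0,-1],[-1,-0.24,0.9,0,0,0,-1]]]'

```text
clock: 5.0
position: [547.1, 17.1, 181.2]
ee_rot: [-0.595, 0.804, 0.001, -0.003]
contact_force: [-0.8, -0.9, -0.7]
gripper_width: -0.0
```

```bash
python3 -c "
from h import *
plan(c2w(-1,99,145))
p=arm.get_image('wrist');save(p,'w2')
q=arm.get_image('side');cv2.imwrite('pics/s2.png',cv2.resize(q['img'][175:285,275:415][:,:,::-1],None,fx=5,fy=5,interpolation=cv2.INTER_CUBIC))
"
```

```text
t 5.0 pos [547.1  17.1 181.2] clamp [-3.3 84.7] F [-0.8 -0.9 -0.7] w -0.0
shift/100 [-0.144 -0.024  0.362] turn/.5 [ 0.011 -0.007 -0.013]
```

View pics/w2.png

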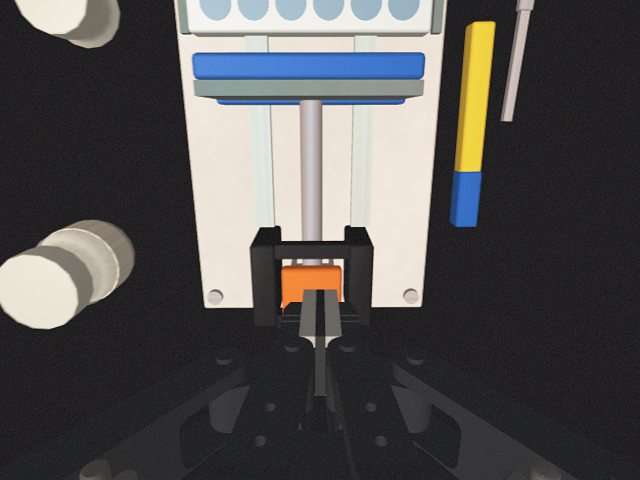

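View pics/s2.png

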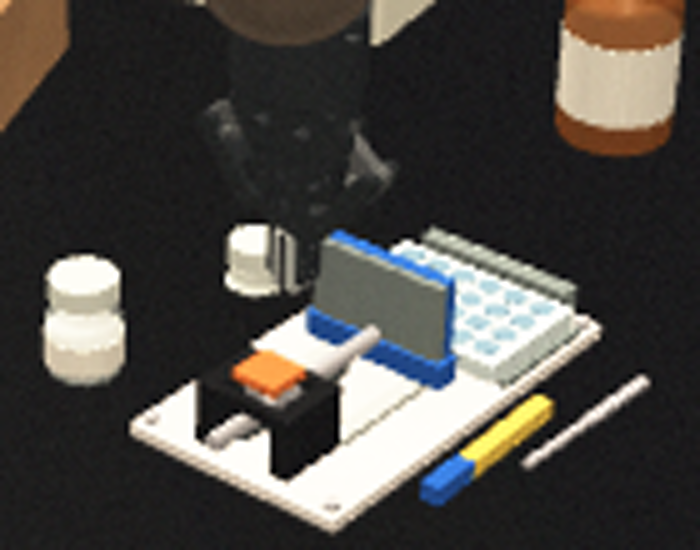

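```bash
python3 -c "
from h import *
p=arm.get_image('wrist')
w2c=lambda X:(Rc.T@(X[:2]-t)).round(1)
for n,uv,z in [('pad far edge L',(282,266),62),('R',(341,266),62),('head far edge',(257,228),52),('',(367,228),52),('push top edge',(193,54),86),('',(424,54),86),('base end',(205,307),10),('',(423,307),10),('tip at',(320,290),110)]: print(n,w2c(atz(p,uv,z)))
plan(c2w(0,99,145))
"
```

```text
pad far edge L [17.9 85.3]
R [-13.4  85.5]
head far edge [31.7 67.1]
 [-27.9  67.5]
push top edge [ 47.4 -14.6]
 [-44.1 -14.1]
base end [ 78.3 136.5]
 [-73.9 137.4]
tip at [-2.3 76.6]
t 5.15 pos [549.1  17.1 185.5] clamp [-1.3 85.3] F [ 1.  -1.2  0.4] w 0.2
shift/100 [-0.137 -0.011  0.405] turn/.5 [-0.005  0.002 -0.012]
```

Call:
apply_moves --increments '[[[-0.15,-0.035,0.1,0,0,0,-1],[-0.15,-0.035,0.3,0,0,0,-1],[-0.15,-0.035,0.42,0,0,0,-1],[-0.15,-0.035,0.42,0,0,0,-1]]]'

```text
clock: 5.55
position: [555.6, 31.1, 140.6]
ee_rot: [-0.595, 0.804, 0.001, -0.001]
contact_force: [-0.2, 0.0, -0.2]
gripper_width: 0.1
```

```bash
python3 -c "
from h import *
plan(c2w(1.5,100,127))
p=arm.get_image('wrist');save(p,'w3')
plan(c2w(1.5,100,127))
q=arm.get_image('side');cv2.imwrite('pics/s3.png',cv2.resize(q['img'][175:285,275:415][:,:,::-1],None,fx=5,fy=5,interpolation=cv2.INTER_CUBIC))
"
```

```text
t 5.55 pos [555.6  31.1 140.6] clamp [  0.9 100.5] F [-0.2  0.  -0.2] w 0.1
shift/100 [ 0.005 -0.006  0.136] turn/.5 [ 0.005 -0.003 -0.011]
t 5.6 pos [556.2  31.2 141.6] clamp [  1.5 100.8] F [-0.4 -0.2  0.5] w -0.3
shift/100 [ 0.008 -0.001  0.146] turn/.5 [ 0.002 -0.002 -0.01 ]
```

View pics/w3.png

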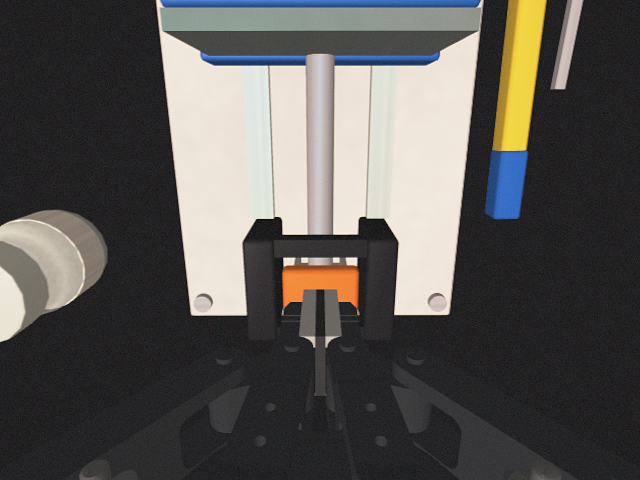

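View pics/s3.png

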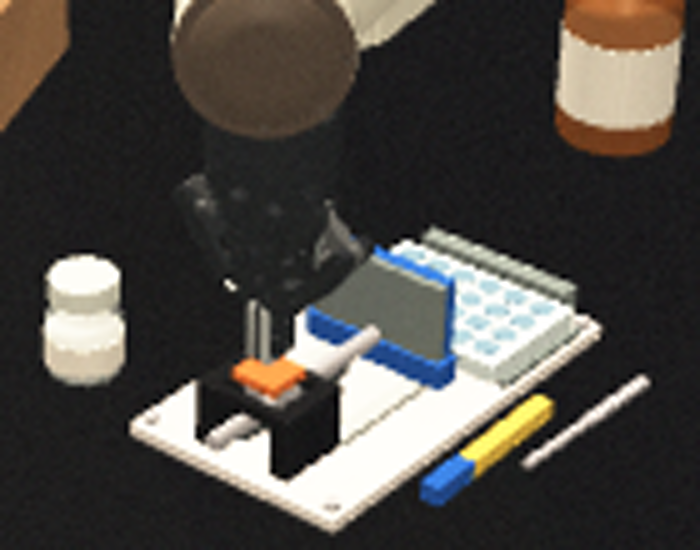

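Call:
apply_moves --increments '[[[0,0,0.05,0,0,0,-1],[0,0,0.08,0,0,0,-1],[0,0,0.11,0,0,0,-1],[0,0,0.13,0,0,0,-1],[0,0,0.13,0,0,0,-1]]]'

```text
clock: 6.15
position: [556.6, 31.4, 129.1]
ee_rot: [-0.596, 0.803, -0.0, 0.0]
contact_force: [0.3, 0.3, 2.4]
gripper_width: -0.0
```

Call:
apply_moves --increments '[[[0,0,0.015,0,0,0,-1],[0,0,0.015,0,0,0,-1]]]'

```text
clock: 6.35
position: [556.6, 31.4, 127.5]
ee_rot: [-0.596, 0.803, -0.0, 0.0]
contact_force: [-0.1, 0.2, 3.0]
gripper_width: -0.3
```

Call:
apply_moves --increments '[[[0,0,0.015,0,0,0,-1],[0,0,0.015,0,0,0,-1]]]'

```text
clock: 6.55
position: [556.7, 31.4, 126.5]
ee_rot: [-0.596, 0.803, -0.0, 0.0]
contact_force: [-1.1, 0.8, 5.9]
gripper_width: -0.1
```

Call:
apply_moves --increments '[[[0,0,0.01,0,0,0,-1],[0,0,0.01,0,0,0,-1]]]'

```text
clock: 6.75
position: [556.8, 31.5, 126.3]
ee_rot: [-0.596, 0.803, -0.0, 0.001]
contact_force: [-2.5, 0.7, 10.2]
gripper_width: -0.1
```

Call:
apply_moves --increments '[[[0,0,-0.15,0,0,0,-1],[0,0,-0.4,0,0,0,-1],[0,0,-0.75,0,0,0,-1],[0.3,0,-0.75,0,0,0,-1],[0.6,0,-0.75,0,0,0,-1],[1,0,-0.75,0,0,0,-1],[1,0,-0.75,0,0,0,-1]]]'

```text
clock: 7.45
position: [524.8, -67.4, 199.0]
ee_rot: [-0.594, 0.805, 0.001, -0.001]
contact_force: [-0.6, 0.3, 0.3]
gripper_width: 0.2
```

Call:
apply_moves --increments '[[[0.3,0,0,0,0,0,-1],[0.55,0,0,0,0,0,-1],[0.55,0,0,0,0,0,-1]]]'

```text
clock: 7.75
position: [509.9, -118.6, 199.1]
ee_rot: [-0.594, 0.804, 0.001, -0.001]
contact_force: [0.6, -0.3, 0.3]
gripper_width: -0.2
```

```bash
python3 -c "
from h import *
plan(c2w(1.5,-50,132))
p=arm.get_image('wrist');save(p,'w4')
plan(c2w(1.5,-50,132))
q=arm.get_image('side');cv2.imwrite('pics/s4.png',cv2.resize(q['img'][175:285,275:415][:,:,::-1],None,fx=5,fy=5,interpolation=cv2.INTER_CUBIC))
"
```

```text
t 7.75 pos [ 509.9 -118.6  199.1] clamp [ -0.1 -56. ] F [ 0.6 -0.3  0.3] w -0.2
shift/100 [-0.06  -0.017  0.67 ] turn/.5 [ 0.005 -0.001 -0.017]
t 7.8 pos [ 510.6 -117.7  199.3] clamp [  0.3 -54.9] F [-0.2 -0.8 -0.3] w 0.2
shift/100 [-0.05  -0.012  0.673] turn/.5 [ 0.003 -0.    -0.015]
```

View pics/w4.png

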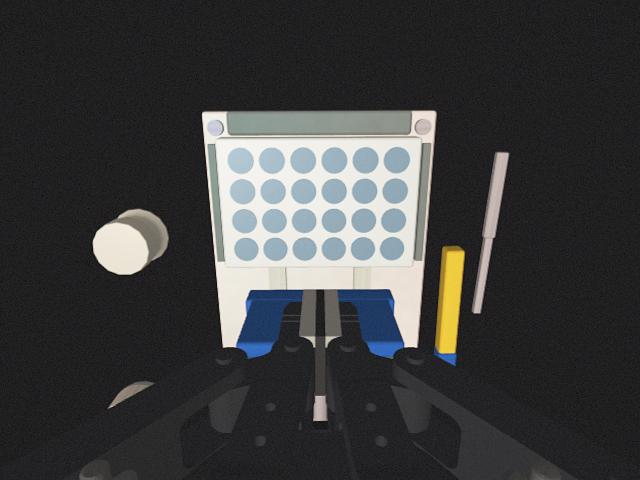

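View pics/s4.png

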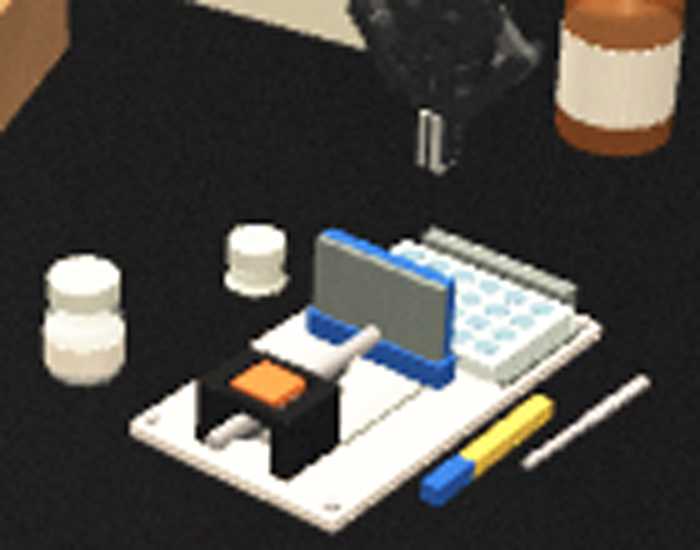

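Call:
apply_moves --increments '[[[0,-0.01,0.2,0,0,0,-1],[0,-0.01,0.5,0,0,0,-1],[0,-0.01,0.7,0,0,0,-1],[0,-0.01,0.71,0,0,0,-1]]]'

```text
clock: 8.25
position: [510.9, -116.3, 126.1]
ee_rot: [-0.596, 0.803, 0.002, -0.003]
contact_force: [-0.5, -0.3, 0.1]
gripper_width: -0.1
```

Call:
apply_moves --increments '[[[-0.1,0,0,0,0,0,-1],[-0.2,0,0,0,0,0,-1],[-0.25,0,0,0,0,0,-1],[-0.3,0,0,0,0,0,-1],[-0.35,0,0,0,0,0,-1],[-0.4,0,0,0,0,0,-1]]]'

```text
clock: 8.85
position: [524.2, -78.9, 129.5]
ee_rot: [-0.596, 0.803, -0.0, 0.0]
contact_force: [-0.2, -3.9, 2.2]
gripper_width: 0.0
```

Call:
apply_moves --increments '[[[-0.05,0,0,0,0,0,-1],[-0.1,0,0,0,0,0,-1],[-0.15,0,0,0,0,0,-1],[-0.2,0,0,0,0,0,-1],[-0.25,0,0,0,0,0,-1]]]'

```text
clock: 9.35
position: [531.2, -54.7, 128.8]
ee_rot: [-0.595, 0.803, 0.0, -0.0]
contact_force: [-0.5, -2.4, 1.2]
gripper_width: -0.2
```

```bash
python3 -c "
from h import *
plan(c2w(1.5,44,127))
q=arm.get_image('side');cv2.imwrite('pics/s5.png',cv2.resize(q['img'][175:285,275:415][:,:,::-1],None,fx=5,fy=5,interpolation=cv2.INTER_CUBIC))
p=arm.get_image('wrist');save(p,'w5')
"
```

```text
t 9.35 pos [531.2 -54.7 128.8] clamp [ 2.  11.3] F [-0.5 -2.4  1.2] w -0.2
shift/100 [-0.327  0.007  0.018] turn/.5 [ 0.001 -0.    -0.01 ]
```

View pics/s5.png

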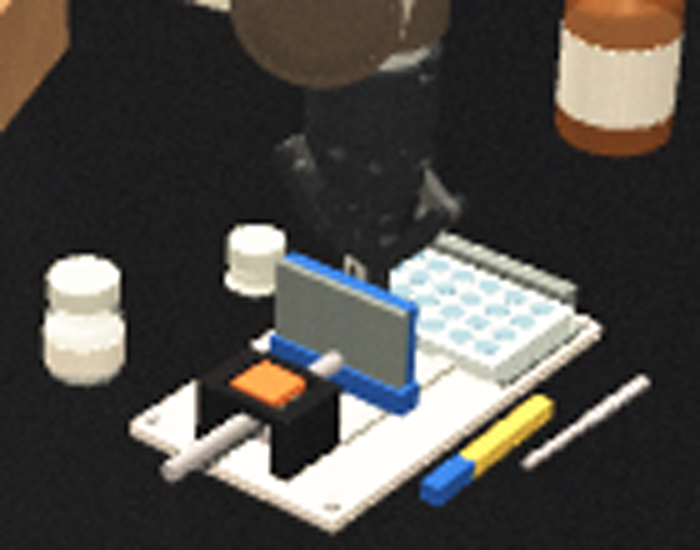

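View pics/w5.png

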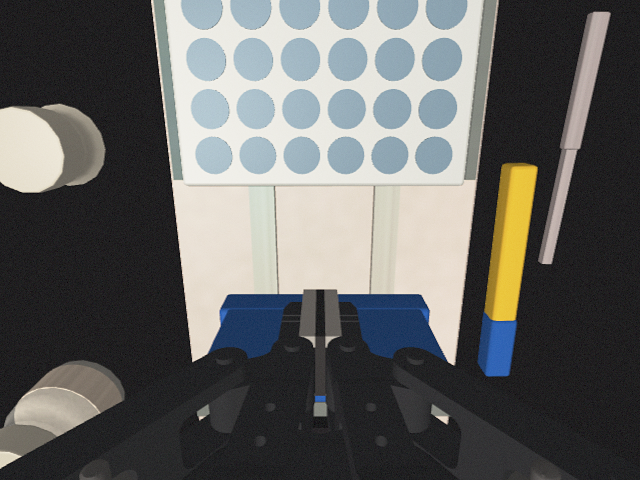

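The jaw is sliding: the bar now sticks out behind the head and the plate hasn't moved. Next I push on, slowing as the end stop gets close.

Call:
apply_moves --increments '[[[-0.05,0,0,0,0,0,-1],[-0.1,0,0,0,0,0,-1],[-0.15,0,0,0,0,0,-1],[-0.2,0,0,0,0,0,-1],[-0.25,0,0,0,0,0,-1]]]'

```text
clock: 9.95
position: [538.2, -30.8, 128.6]
ee_rot: [-0.595, 0.803, 0.0, -0.0]
contact_force: [-0.2, -1.8, -1.6]
gripper_width: -0.0
```

Call:
apply_moves --increments '[[[-0.02,0,0,0,0,0,-1],[-0.04,0,0,0,0,0,-1]]]'

```text
clock: 10.15
position: [539.4, -27.1, 128.6]
ee_rot: [-0.596, 0.803, 0.0, -0.0]
contact_force: [-0.8, -3.6, -1.5]
gripper_width: -0.1
```

Call:
apply_moves --increments '[[[-0.015,0,0,0,0,0,-1],[-0.03,0,0,0,0,0,-1]]]'

```text
clock: 10.35
position: [540.2, -24.4, 128.8]
ee_rot: [-0.595, 0.803, 0.0, -0.0]
contact_force: [0.5, -2.2, -0.4]
gripper_width: -0.1
```

Call:
apply_moves --increments '[[[-0.015,0,0,0,0,0,-1],[-0.03,0,0,0,0,0,-1]]]'

```text
clock: 10.55
position: [540.7, -22.6, 128.8]
ee_rot: [-0.596, 0.803, -0.0, -0.001]
contact_force: [-0.3, -11.6, -0.0]
gripper_width: -0.2
```

Call:
apply_moves --increments '[[[-0.01,0,0,0,0,0,-1],[-0.02,0,0,0,0,0,-1]]]'

```text
clock: 10.75
position: [540.8, -22.3, 128.9]
ee_rot: [-0.595, 0.803, -0.0, -0.003]
contact_force: [-0.8, -18.1, -0.1]
gripper_width: 0.1
```

The force rose to 18 N while the position stalled at clamp y ≈ 45, which matches the end stop. I'll back straight off and rise.

Call:
apply_moves --increments '[[[-0.005,0,0,0,0,0,-1],[0.05,0,0,0,0,0,-1],[0.2,0,0,0,0,0,-1],[0.4,0,0,0,0,0,-1],[0.4,0,-0.3,0,0,0,-1],[0.4,0,-0.65,0,0,0,-1],[0.4,0,-1,0,0,0,-1],[0.4,0,-1,0,0,0,-1]]]'

```text
clock: 11.55
position: [533.1, -57.9, 234.8]
ee_rot: [-0.596, 0.803, -0.003, 0.006]
contact_force: [0.0, -0.6, -0.6]
gripper_width: -0.1
```

Call:
apply_moves --increments '[[[0.3,0.2,-0.3,0,0,0,-1],[0.6,0.4,-0.6,0,0,0,-1],[0.9,0.6,-0.7,0,0,0,-1],[1,0.8,-0.7,0,0,0,-1],[1,0.8,-0.7,0,0,0,-1]]]'

```text
clock: 12.05
position: [422.1, -131.1, 299.4]
ee_rot: [-0.595, 0.804, 0.0, 0.001]
contact_force: [0.3, 0.3, -0.3]
gripper_width: -0.3
```

```bash
python3 -c "
from h import *
plan(c2w(1.5,44,127))
q=arm.get_image('side');cv2.imwrite('pics/s6.png',cv2.resize(q['img'][175:285,275:415][:,:,::-1],None,fx=5,fy=5,interpolation=cv2.INTER_CUBIC))
p=arm.get_image('wrist');save(p,'w6')
r=arm.get_image('top');cv2.imwrite('pics/t6.png',cv2.resize(r['img'][200:350,250:440][:,:,::-1],None,fx=4,fy=4,interpolation=cv2.INTER_CUBIC))
"
```

```text
t 12.05 pos [ 422.1 -131.1  299.4] clamp [-80.6 -93. ] F [ 0.3  0.3 -0.3] w -0.3
shift/100 [-1.373 -0.81   1.728] turn/.5 [-0.002  0.003 -0.014]
```

View pics/s6.png

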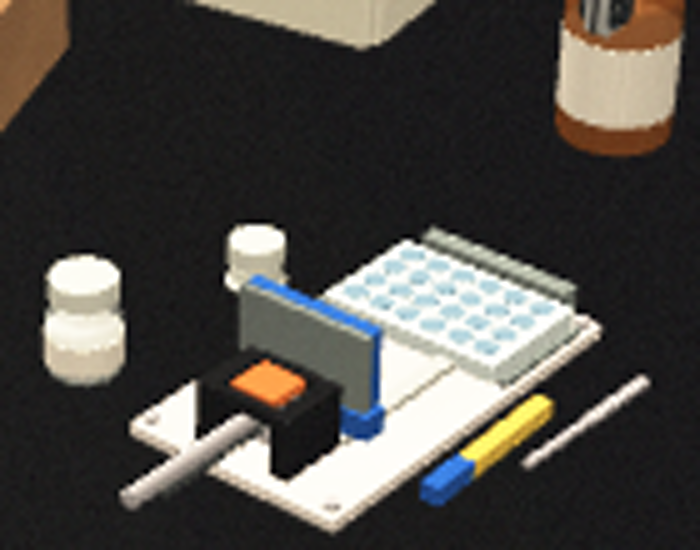

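View pics/w6.png

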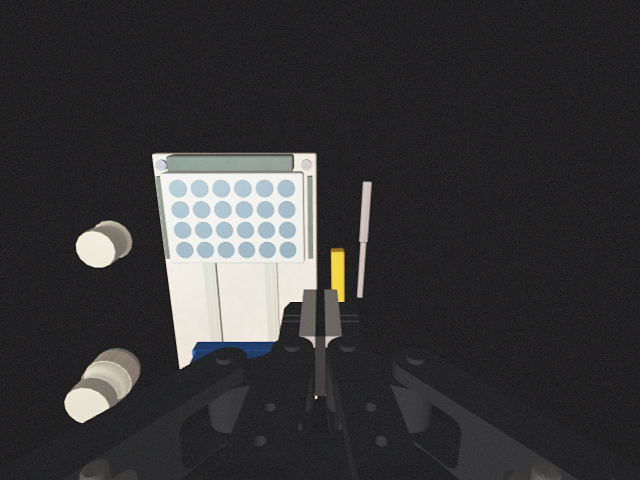

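View pics/t6.png

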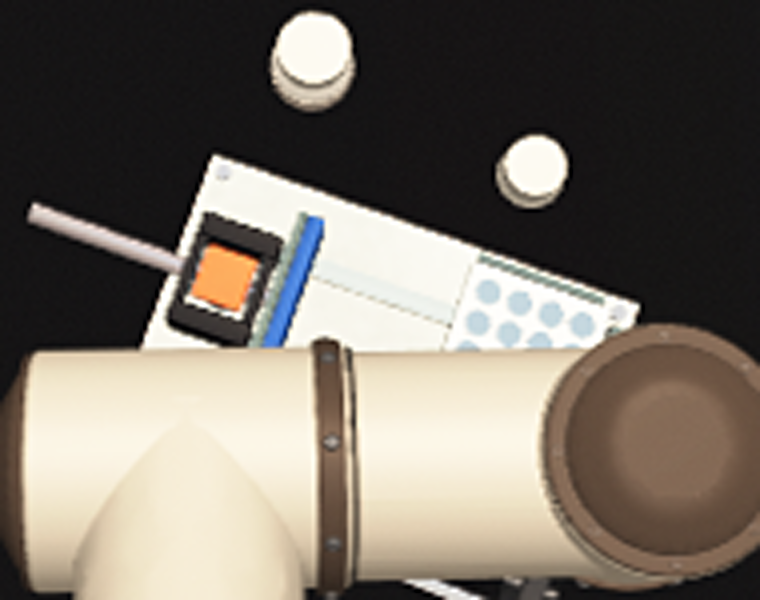

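```bash
python3 -c "
from h import *
r=arm.get_image('top')
for uv in [(325,220),(285,340)]:
  print((Rc.T@(atz(r,(250+(uv[0]-1.5)/4,200+(uv[1]-1.5)/4),86)[:2]-t)).round(1))
print(arm.read_state()['joint_vel'].round(3))
"
```

```text
[46.1 54. ]
[-25.5  52.6]
[ 0.006  0.013  0.005  0.003 -0.004  0.001]
```

```bash
python3 -c "
from h import *
print(arm.job_done())"
```

```text
the job is handed in; nothing more can be done
None
```

The clamp is open: the orange release is down and the blue jaw is pushed back to its end stop. I handed the job in at about 12 s on the robot's clock.

- **Release:** I pressed it with the closed fingertips. It stopped solidly at about 10 N, with the fingertips about 54 mm above the bench. The later pictures show it still down.
- **Jaw:** I pushed it from the well-plate side only, with the fingers shut. It slid at about 2–4 N. It then stopped hard at 18 N, with the fingertips' centre line at clamp y ≈ 45 mm, which puts the push face near y = 55 mm. The last top picture put the face at 53–54 mm. That is 1–2 mm short of the nominal 55, but within the calibration error, so I relied on the force stop.
- **Surroundings:** The well plate, jar, pot, marker, tweezers and amber bottle look unmoved in the last pictures. The spare plate was outside those pictures, and the arm never went near it. The arm finished raised clear of everything, with no contact force.
- **Checks that disagreed:** The network missed the release in the one wrist picture I asked about. The top, side and wrist cameras differed by a few mm, up to about 10 mm for the side camera. I therefore centred on the pad using close-up wrist pictures.

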